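# Carry a tea caddy on a free-running tray sled to the scanner and keep it balanced

## Task

Pick up the copper tray by its handle and, while still above its wooden block, tilt it so that the free-running sled with the tea caddy standing loose on it rolls to the middle, and steady it there for a couple of seconds. Then carry the tray smoothly to the scan station, never letting the sled run against an end wall on the way or the caddy go faster than 0.4 m/s, tip or fall off the sled, and hold the caddy at the scan point, still and with the sled between the two scribed lines, for at least 5 seconds; finish while holding it like that in the air. Do not touch caddy or sled, and leave the hammer and the cup alone.

Things in the scene. Friction and masses are not known exactly. Their poses are not given: they have to be found in the camera images.
- tray: Open copper carrying tray, 306 mm long (own y), 92 mm wide (own x), about 0.4 kg, with an arched handle; level on the cradle at the start. Origin: centre of the underside, z up. Flat floor 3 mm thick; two dark scribed lines across it at y = +-71 mm (64 mm long sled between them: +-39 mm). Side walls 15 mm high; end walls 33 mm high, inner faces at y = +-150 mm.
- handle (a point): Centre of the tray's wooden handle bar, 115 mm straight above the tray's origin (axes as the tray's). The bar crosses over the tray's middle along the tray's x: 100 mm long, 16 mm thick along y, 32 mm high (99 to 131 mm above the origin), on a thin strap at each side. Grip it from above at its middle, fingers closing along the tray's y.
- sled (a joint): Sled's position along the tray's y in m: 0 = middle, +-0.115 = at an end wall. The sled is a rimmed steel plate, 74 x 64 mm, 0.15 kg, on four ball-bearing wheels captive in the tray. Nothing brakes it: tilted by a rad it gains 9.81 x a m/s2 towards the lower end, less a tiny friction (worth about 0.003 rad), and it lags when the tray accelerates. Starts at rest at the -y end.
- sled_top (a point): Centre of the sled's upper face, inside its 6 mm high rim, where the caddy stands; 17 mm above the tray's origin plane. Moves with the sled.
- caddy: Closed copper tea caddy, a cylinder 44 mm in diameter and 60 mm high, about 0.2 kg (varies), standing upright and loose on the sled, inside its rim (8 to 11 mm of play). Origin: centre of its underside, z up. Passes 22 mm below the handle bar.
- caddy_mid (a point): Centre of the caddy, 30 mm above its underside: the point to be held at the scan point.
- cradle: Fixed low wooden block, 110 (x) by 200 (y) by 30 mm high, on which the tray stands at the start. Origin: centre of its underside, on the table.
- scanner: Fixed scan station. Origin: centre of a flat square black pad, 130 x 130 x 4 mm, on the table. Beyond the pad, along the station's +x, stands a low grey scan head, 150 mm wide, from 145 to 255 mm away and up to 115 mm high, whose sloping window looks back up over the pad.
- scan_point (a point): The scan point: straight above the middle of the pad, 200 mm above the table. The caddy's centre is to be held here, within about 50 mm sideways and 40 mm in height (tray origin then 153 mm, handle centre 268 mm above the table).
- hammer: Hammer lying on the table between the two places, about 280 mm long. Not to be moved.
- cup: Copper cup standing on the table near the robot, 68 mm wide, 75 mm high. Not to be moved.
Not all that is in view belongs to the job. What is shaped like the caddy but purple or red is not meant.

How it is judged:
On the way, in this order (a step that is already met when the one before it is completed fails the run):
1. tray lifted at least 30 mm off the cradle, still above it (within 120 mm), the sled within 40 mm of the middle for 1 s (height (world z) of tray above 0.06 m and horizontal distance between tray and cradle below 0.12 m and value of joint sled between -0.04 and 0.04 m), for 1 s.
2. the caddy's centre held at the scan point (55 mm sideways, 45 mm in height), the sled within 40 mm of the middle, the caddy slower than 0.08 m/s, for 4.5 s (horizontal distance between caddy_mid and scan_point below 0.055 m and height (world z) of caddy_mid between 0.155 and 0.245 m and value of joint sled between -0.04 and 0.04 m and linear speed of caddy below 0.08 m/s), for 4.5 s.
At the end, for the whole second after the job is handed in: The tray is held in the air by the gripper alone, the sled within 60 mm of its middle, the caddy upright on the sled with its centre within 75 mm sideways and 45 mm in height of the scan point, all through the last second with the arm kept in its last pose (horizontal distance between caddy_mid and scan_point below 0.075 m and height (world z) of caddy_mid between 0.155 and 0.245 m and value of joint sled between -0.06 and 0.06 m and horizontal distance between caddy and sled_top below 0.02 m and angle between caddy's own z axis and vertical below 0.25 rad and height (world z) of tray above 0.09 m and contact force between the fingers and tray above 2 N and contact force between tray and scanner below 0.5 N); the arm keeps its last pose, push and grip.
It fails at once if the sled runs against (comes within 5 mm of) an end wall while the tray is more than 120 mm away from the cradle (horizontal distance between tray and cradle above 0.12 m and not (value of joint sled between -0.11 and 0.11 m)).
It fails at once if the caddy travels faster than 0.45 m/s (linear speed of caddy above 0.45 m/s).
It fails at once if the caddy slides off the sled's plate (20 mm) or tips by more than 0.35 rad (horizontal distance between caddy and sled_top above 0.02 m or angle between caddy's own z axis and vertical above 0.35 rad).
It fails at once if the robot touches the caddy or the sled (contact force between any of the fingers, the arm and caddy above 0.5 N or contact force between any of the fingers, the arm and sled above 0.5 N).
It fails at once if hammer or cup moved (distance of any of hammer, cup from where it was at the start of the episode above 0.02 m).
It also fails if it takes over 70 s, if anything falls off the work surface, if the arm or the gripper's body presses on something with over 40 N, if the wrist force passes 120 N, or if a joint passes its speed limit or range.

## Robot

A 6-joint arm with a two-finger parallel gripper is mounted at the origin on the work surface. World frame = base frame: x ahead of the robot, y to its left, z up, the work surface at z = 0. Lengths are in m, angles in rad, forces in N, time in s.
With the tool pointing down it reaches from about 0.35 to 0.775 m from the base axis. Payload 7.3 kg.
Tool frame: the origin (TCP) lies between the finger pads; the fingertips stand 14 mm ahead of it and the grasp point (between the pads) lies 5 mm behind it; z points along the fingers, y is the line along which they close (so a half turn about z gives the same grasp; the last joint's range is limited). The gripper opens to 92 mm and grips with 3 to 60 N. Pads are 19 mm wide; open, the fingers measure 130 mm over their backs; the gripper's body (75 mm by 190 mm) begins 47 mm behind the grasp point.
Start: joints at [-1.249, 0.342, 1.524, -0, 1.275, -0.146], TCP at [0.237, -0.469, 0.241] pointing down, gripper open.
Joint ranges: [-2.53, 2.53], [-0.77, 2.02], [0.04, 2.7], [-1, 4.14], [0.28, 2.66], [-3.11, 3.11]. Speed limits (rad/s): [2.57, 2.57, 3.14, 3.14, 3.14, 3.14].

## Interface

Orientations are given as [roll, pitch, yaw] about the fixed x, y, z axes, in that order (R = Rz(yaw) Ry(pitch) Rx(roll)).
In Python, from cell import robot, eyes gives the robot as it stands. The module is installed in compiled form; this text tells all that it offers.
- The arm moves only by the shell command python3 -m handwheel 'ROWS' [FORCE]. ROWS is JSON, one flat list of numbers, 5 for each row, row after row: the shift along the world's x, y, z in mm, then the turn about the world's z in rad, then the opening, from 0 (shut) to 1 (fully open). In form: [x, y, z, spin, jaw, x, y, z, spin, jaw, ...]. A call has 1 to 8 rows; each row shifts and turns the commanded pose from where the row before left it; what a row does not reach is not made up. A row lasts 1/10 s, in which the tool goes at most 50 mm and 8.59 degrees, less where a joint would pass 70% of its speed; a pose out of reach is approached as far as the arm can. A call with a gripper value outside its range is refused whole. The fingers move at their own pace and stop on an object; FORCE is the grip in N (left out, the last holds). Time passes only in rows, so rows that do not move let the fingers close. It gives the time, the measured TCP pose, the force, the opening and the grip force at its end, in the units of the state.
- robot.observe(): the state, without advancing time (a new reading comes with each control period).
- eyes.read_camera(name): name is "scene" or "top" or "wrist"; returns (picture, depth): 400x640x3 uint8, blue, green, red; 400x640 float32, m along the optical axis (not along the pixel's ray), 0 where there is no reading.
- eyes.calibration(name): a dict with "fx", "fy", "cx", "cy" (pixels), "dist_coeffs" ([k1, k2, p1, p2, k3] as OpenCV has them; the pictures are not rectified), "world_to_cam" (4x4, takes a point from world to camera coordinates). Camera axes: x right, y down, z forward; pixel columns grow to the right and rows downward; lengths in m; the calibration is good to about 2 mm. A picture is of the moment at which its call begins: read the wrist's pose just before it. calibration takes no time and is no camera call; for the wrist camera it gives the pose at the moment of the call.
- robot.hand_in(): hands the job in; it is judged then, once.
The state is a dict: "time": time; "qpos": joint angles; "qvel": joint speeds; "joint_efforts": joint torques, N m; "tool_pos": TCP position; "tool_rot": TCP orientation; "contact_force": force on the tool from outside, world axes, zero at the start; "torque": the same for the moment, N m; "opening": finger opening in m; "grip_force": force on a finger pad.
Only numpy, scipy, OpenCV 4.12 (cv2) and the standard library are available. Lean on these libraries where they do the work, as an engineer would, in place of code of your own. Each camera call takes 0.05 s, during which the arm holds its last target. There are 200 camera calls.

## Working session

There is one attempt and no reset: what is moved stays moved. The work goes in short steps, Python scripts to look and compute and a shell command to move; the robot and the scene stay as the last step left them, time stands still between calls to the robot, and variables do not carry over. Pictures are saved under pics/ and viewed, at most 10 in all, crops included, and the job is handed in when it is done.

```bash
mkdir -p pics
python3 - <<'E'
from cell import robot, eyes
import cv2,numpy as np
s=robot.observe();print({k:np.round(v,4).tolist() for k,v in s.items()})
for n in("scene","top"):
    p,d=eyes.read_camera(n);cv2.imwrite(f"pics/{n}0.png",p);np.save(f"{n}0.npy",d)
    c=eyes.calibration(n);print(n,c['fx'],c['fy'],c['cx'],c['cy'],c['dist_coeffs'],np.round(c['world_to_cam'],4).tolist())
E
```

```text
{'time': 0.0, 'qpos': [-1.249, 0.3427, 1.525, -0.0, 1.2754, -0.146], 'qvel': [0.0005, 0.0006, -0.0013, 0.0003, 0.0003, -0.0004], 'joint_efforts': [-0.0011, -43.1247, -24.4225, 0.0717, 0.0559, -0.0001], 'tool_pos': [0.2366, -0.4682, 0.2401], 'tool_rot': [-3.1401, -0.0002, 0.4678], 'contact_force': [0.0026, -0.3713, -0.2607], 'torque': [-0.027, -0.023, 0.0018], 'grip_force': 0.0, 'opening': 0.0918}
scene 383.44153619716144 383.44153619716144 321.50782652316155 194.35548973028187 [-0.07519768  0.          0.          0.          0.        ] [[-0.3678, 0.9299, 0.0067, 0.2684], [0.8079, 0.3231, -0.4928, -0.3839], [-0.4604, -0.1758, -0.8701, 1.1787], [0.0, 0.0, 0.0, 1.0]]
top 386.86902396092165 386.86902396092165 323.9726425472888 194.40243990557403 [-0.04155052  0.          0.          0.          0.        ] [[0.005, -1.0, 0.0015, -0.0329], [-0.9897, -0.0052, -0.1432, 0.5749], [0.1432, -0.0008, -0.9897, 1.0759], [0.0, 0.0, 0.0, 1.0]]
```

View pics/top0.png

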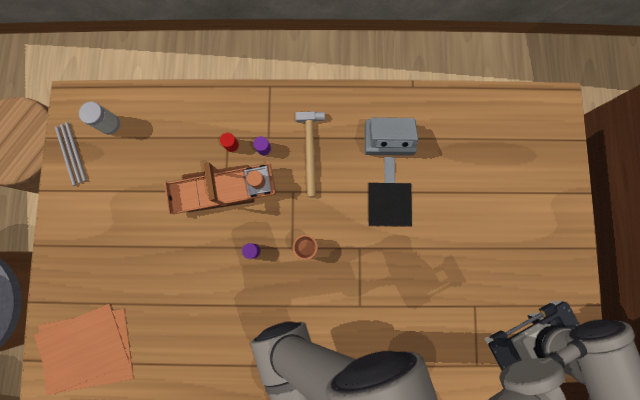

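View pics/scene0.png

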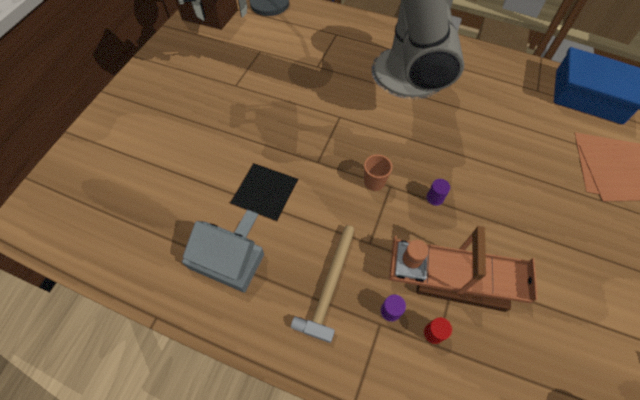

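```bash
cat > h.py <<'E'
from cell import robot, eyes
import cv2,numpy as np
def cloud(n,p,d):
    c=eyes.calibration(n);K=np.array([[c['fx'],0,c['cx']],[0,c['fy'],c['cy']],[0,0,1]])
    v,u=np.mgrid[0:400,0:640]
    r=cv2.undistortPoints(np.stack([u,v],-1).reshape(-1,1,2).astype(np.float32),K,np.array(c['dist_coeffs'])).reshape(400,640,2)
    P=np.dstack([r*d[...,None],d]); T=np.linalg.inv(c['world_to_cam'])
    return P@T[:3,:3].T+T[:3,3]
E
python3 - <<'E'
from h import *
for n,(r0,r1,c0,c1),(s0,s1,t0,t1) in (("top",(155,220,160,282),(175,235,355,425)),("scene",(220,315,380,545),(155,225,220,305))):
    p=cv2.imread(f"pics/{n}0.png");d=np.load(f"{n}0.npy");W=cloud(n,p,d)
    Q=W[r0:r1,c0:c1].reshape(-1,3)
    H=Q[(Q[:,2]>.13)&(Q[:,2]<.175)];T=Q[(Q[:,2]>.028)&(Q[:,2]<.075)]
    print(n,"handle",len(H),np.median(H,0),H[:,2].max(),cv2.minAreaRect((H[:,:2]*1000).astype(np.float32)))
    Ht=H[H[:,2]>.155];print(" top face",len(Ht),cv2.minAreaRect((Ht[:,:2]*1000).astype(np.float32)))
    print(" tray",len(T),cv2.minAreaRect((T[:,:2]*1000).astype(np.float32)))
    F=Q[(Q[:,2]>.025)&(Q[:,2]<.04)];print(" floor z",np.median(F[:,2]))
    B=W[s0:s1,t0:t1].reshape(-1,3);m=(p[s0:s1,t0:t1].max(2)<45).reshape(-1)
    print(" pad",m.sum(),np.median(B[m],0),cv2.minAreaRect((B[m][:,:2]*1000).astype(np.float32)))
    C=Q[(Q[:,2]>.095)&(Q[:,2]<.115)];
    hsv=cv2.cvtColor(p,cv2.COLOR_BGR2HSV)[r0:r1,c0:c1].reshape(-1,3)
    print(" caddytop?",len(C),np.median(C,0))
E
```

```text
top handle 339 [0.5908245  0.26666347 0.15938041] 0.1644518864606801 ((591.7724609375, 269.42889404296875), (100.53863525390625, 17.144920349121094), 12.037053108215332)
 top face 242 ((591.8441162109375, 269.74884033203125), (100.13573455810547, 16.74715232849121), 11.857498168945312)
 tray 3132 ((597.3446655273438, 270.3106689453125), (112.06172943115234, 309.3642883300781), 9.717791557312012)
 floor z 0.0322040600481025
 pad 1761 [ 0.55256839 -0.22467067  0.00384309] ((532.00830078125, -154.19639587402344), (153.981689453125, 306.019287109375), 16.389602661132812)
 caddytop? 217 [0.60993712 0.16128007 0.1062394 ]
scene handle 681 [0.59895528 0.26900244 0.16030829] 0.16500352307230903 ((595.050048828125, 270.62518310546875), (102.74923706054688, 17.5338134765625), 10.426593780517578)
 top face 445 ((595.0125732421875, 271.47735595703125), (102.1638412475586, 17.159557342529297), 11.251177787780762)
 tray 6441 ((629.8492431640625, 274.8130798339844), (171.5448455810547, 318.9753112792969), 12.94854736328125)
 floor z 0.03368227641949234
 pad 2135 [ 0.5579156  -0.22204565  0.00411   ] ((736.2977294921875, -127.301025390625), (576.830810546875, 165.32339477539062), 28.15631675720215)
 caddytop? 392 [0.61608695 0.16426218 0.10729861]
```

```bash
R='[15,31,0,-0.0113,1,15,31,0,-0.0113,1,15,31,0,-0.0113,1,15,31,0,-0.0113,1,15,31,0,-0.0113,1,15,31,0,-0.0113,1,15,31,0,-0.0113,1,15,31,0,-0.0113,1]'
python3 -m handwheel '[15,31,0,-0.0113,1,15,31,0,-0.0113,1,15,31,0,-0.0113,1,15,31,0,-0.0113,1,15,31,0,-0.0113,1,15,31,0,-0.0113,1,15,31,0,-0.0113,1,15,31,0,-0.0113,1]'
python3 -m handwheel '[15,31,0,-0.0113,1,15,31,0,-0.0113,1,15,31,0,-0.0113,1,15,31,0,-0.0113,1,15,31,0,-0.0113,1,15,31,0,-0.0113,1,15,31,0,-0.0113,1,15,31,0,-0.0113,1]'
python3 -m handwheel '[15,31,0,-0.0113,1,15,31,0,-0.0113,1,15,31,0,-0.0113,1,15,31,0,-0.0113,1,15,31,0,-0.0113,1,15,31,0,-0.0113,1,15,31,0,-0.0113,1,0,0,0,0,1]'
python3 - <<'E'
from h import *
s=robot.observe();print(s['time'],s['tool_pos'],s['tool_rot'])
p,d=eyes.read_camera("wrist");cv2.imwrite("pics/w1.png",p);W=cloud("wrist",p,d);np.save("w1.npy",W)
T=(W[...,2]>.15)&(W[...,2]<.172);print(cv2.minAreaRect((W[T][:,:2]*1000).astype(np.float32)),W[T].mean(0))
E
```

```text
time: 0.9
tool_pos: [0.357, -0.2192, 0.2405]
tool_rot: [-3.141, 0.0, 0.377]
contact_force: [0.2, 0.2, -0.1]
opening: 0.0914
grip_force: 0.0
time: 1.7
tool_pos: [0.477, 0.0289, 0.2405]
tool_rot: [-3.142, 0.001, 0.287]
contact_force: [0.2, -0.9, -0.2]
opening: 0.0919
grip_force: 0.0
time: 2.5
tool_pos: [0.5822, 0.2478, 0.2393]
tool_rot: [-3.141, 0.001, 0.211]
contact_force: [0.2, -0.1, -0.6]
opening: 0.0914
grip_force: 0.0
2.5 [0.58224072 0.24777267 0.23932064] [-3.14065652e+00  7.19029510e-04  2.10970531e-01]
((592.8070678710938, 270.0973205566406), (99.42083740234375, 16.178424835205078), 11.398360252380371) [0.59628409 0.27051933 0.160609  ]
```

View pics/w1.png

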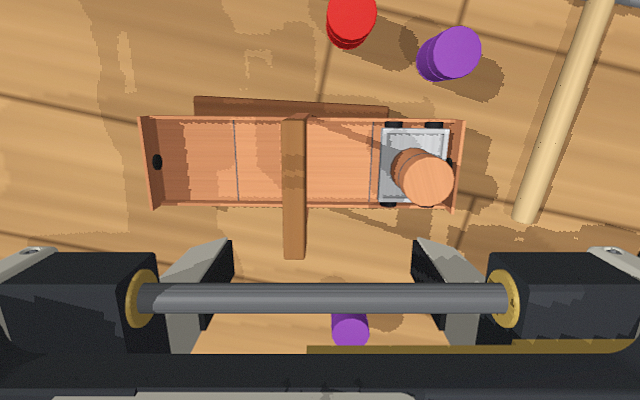

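```bash
python3 -m handwheel '[5.3,11.2,0,-0.006,1,5.3,11.2,0,-0.006,1,0,0,-24,0,1,0,0,-25,0,1,0,0,-25,0,1,0,0,-15,0,1,0,0,-8,0,1,0,0,0,0,1]'
python3 -c "
from h import *
s=robot.observe();print(s['tool_pos'],s['tool_rot'])"
```

```text
time: 3.35
tool_pos: [0.5917, 0.2658, 0.1427]
tool_rot: [3.141, 0.002, 0.195]
contact_force: [-0.3, -0.7, -0.1]
opening: 0.0919
grip_force: 0.0
[0.59171444 0.2658069  0.14274044] [3.14108742e+00 2.48294442e-03 1.95205515e-01]
```

```bash
python3 -m handwheel '[1,4,0,0.002,1,0,0,0,0,1,0,0,0,0,0.6,0,0,0,0,0.3,0,0,0,0,0.15,0,0,0,0,0,0,0,0,0,0,0,0,0,0,0]' 60
python3 -m handwheel '[0,0,0,0,0,0,0,0,0,0,0,0,0,0,0]'
python3 -c "
from h import *
s=robot.observe();print(s['tool_pos'],s['tool_rot'],s['torque'])"
```

```text
time: 4.15
tool_pos: [0.5934, 0.2708, 0.1437]
tool_rot: [3.141, 0.0, 0.198]
contact_force: [1.0, 0.2, 0.0]
opening: 0.0485
grip_force: 0.0
time: 4.45
tool_pos: [0.5933, 0.2708, 0.1437]
tool_rot: [3.142, 0.0, 0.198]
contact_force: [0.1, 0.0, -0.2]
opening: 0.0244
grip_force: 0.0
[0.59334556 0.27079394 0.14371839] [3.14152782e+00 6.25149537e-05 1.97827915e-01] [ 0.08788742 -0.04817594  0.00878861]
```

```bash
python3 -m handwheel '[0,0,0,0,0,0,0,0,0,0,0,0,0,0,0,0,0,0,0,0,0,0,0,0,0]' 60
python3 -m handwheel '[0,0,2,0,0,0,0,6,0,0,0,0,9,0,0,0,0,10,0,0,0,0,9,0,0,0,0,6,0,0,0,0,3,0,0,0,0,0,0,0]'
cat >> h.py <<'E'
def look(name,save=None):
    s=robot.observe();c=robot.observe()
    p,d=eyes.read_camera(name);W=cloud(name,p,d)
    if save: cv2.imwrite(f"pics/{save}.png",p)
    y=s['tool_rot'][2];t=np.array(s['tool_pos']);R=np.array([[np.cos(y),np.sin(y),0],[-np.sin(y),np.cos(y),0],[0,0,1]])
    L=(W-t)@R.T*1000; L[...,2]+=113.5   # tray frame, mm (TCP ~113.5 above tray origin)
    hsv=cv2.cvtColor(p,cv2.COLOR_BGR2HSV)
    box=(abs(L[...,0])<50)&(abs(L[...,1])<160)&(d>0)
    return s,p,L,hsv,box
E
python3 - <<'E'
from h import *
for n in("wrist","top"):
    s,p,L,hsv,box=look(n,n+"2")
    print(n,s['tool_pos'],s['tool_rot'],s['torque'],s['contact_force'])
    m=box&(hsv[...,1]<70)&(L[...,2]>8)&(L[...,2]<32);q=L[m];print("sled",len(q),np.percentile(q[:,1],[1,50,99]),np.median(q[:,2]))
    m=box&(hsv[...,1]>70)&(L[...,2]>68)&(L[...,2]<88)&(abs(L[...,0])<35);q=L[m];print("caddy",len(q),np.median(q,0),np.percentile(q[:,1],[2,98]))
    m=box&(abs(L[...,0])<38)&(abs(L[...,1])<140)&(L[...,2]<12)&(L[...,2]>-8)&(hsv[...,1]>90);q=L[m]
    print("floor",len(q),np.linalg.lstsq(np.c_[q[:,:2],np.ones(len(q))],q[:,2],rcond=None)[0],q[:,1].min(),q[:,1].max())
E
```

```text
time: 4.95
tool_pos: [0.5934, 0.2707, 0.1437]
tool_rot: [3.141, 0.0, 0.198]
contact_force: [0.9, -0.8, -0.1]
opening: 0.0157
grip_force: 60.0
time: 5.75
tool_pos: [0.5935, 0.2709, 0.1893]
tool_rot: [-3.142, -0.001, 0.198]
contact_force: [0.5, -0.1, -6.9]
opening: 0.0155
grip_force: 60.0
wrist [0.59349345 0.27086482 0.1893291 ] [-3.14154434e+00 -8.56021312e-04  1.97917003e-01] [ 0.35340058  0.1559999  -0.04966698] [ 0.4955707  -0.12957104 -6.92496928]
sled 5345 [-144.28532407  -98.1842656   148.81053978] 16.465452421281313
caddy 4359 [  -0.8448202  -109.67726575   75.55523103] [-130.53771371  -90.57591744]
floor 21770 [-1.22408155e-03  2.54509328e-03  2.06985625e+00] -125.81858287635292 139.99943880774723
top [0.59327625 0.27077241 0.18875427] [3.14149422e+00 7.25093200e-05 1.97922956e-01] [ 0.35732974  0.08234322 -0.01272915] [ 0.42329573  0.15280503 -6.80339382]
sled 373 [-146.2219131  -125.07320331  145.92883098] 18.503663226547573
caddy 220 [  -5.62551289 -114.97705888   75.7829604 ] [-134.61237806  -95.34811498]
floor 773 [ 1.25664737e-03 -3.28053764e-04  2.06425005e+00] -115.78357986991072 139.76432983194633
```

View pics/wrist2.png

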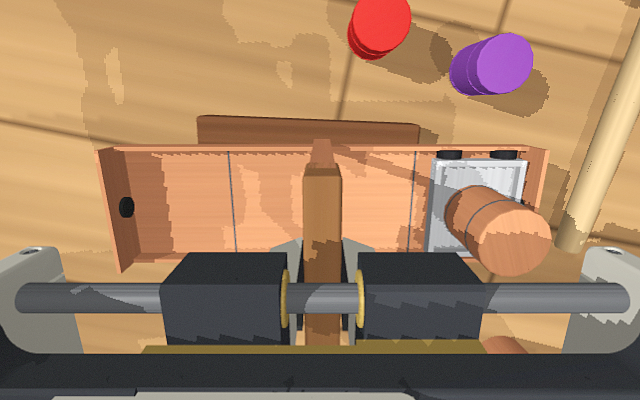

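```bash
cat >> h.py <<'E'
def sled(n="wrist",save=None):
    s,p,L,hsv,box=look(n,save)
    m=box&(hsv[...,1]<60)&(hsv[...,2]>110)&(L[...,2]>10)&(L[...,2]<27)&(abs(L[...,1])<147)&(abs(L[...,0])<37)
    k,lab,st,_=cv2.connectedComponentsWithStats(m.astype(np.uint8))
    ok=[i for i in range(1,k) if st[i,4]>(60 if n=="wrist" else 4)]
    q=L[np.isin(lab,ok)];e=np.percentile(q[:,1],[.5,99.5]) if len(q)>20 else [np.nan]*2
    m=box&(hsv[...,1]>70)&(L[...,2]>66)&(L[...,2]<88)&(abs(L[...,0])<35);c=L[m]
    f=L[box&(abs(L[...,0])<38)&(abs(L[...,1])<140)&(L[...,2]<12)&(L[...,2]>-8)&(hsv[...,1]>90)]
    a=np.linalg.lstsq(np.c_[f[:,:2],np.ones(len(f))],f[:,2],rcond=None)[0]
    print("%s t=%.2f edges %.1f %.1f mid %.1f n%d | caddy %s n%d | slope x %.4f y %.4f | tcp %s rot %s"%(n,s['time'],*e,np.mean(e),len(q),np.round(np.median(c,0),1) if len(c) else None,len(c),a[0],a[1],np.round(s['tool_pos'],4),np.round(s['tool_rot'],4)))
E
python3 -c "
from h import *
sled();sled('top')"
python3 -m handwheel '[-0.4,2,0,0,0,-1,4.9,0,0,0,-1.6,7.8,0,0,0,-1.6,7.8,0,0,0,-1.6,7.8,0,0,0,-1.2,5.9,0,0,0,-0.6,2.9,0,0,0,0,0,0,0,0]'
python3 -c "
from h import *
sled();sled('top');sled()"
```

```text
wrist t=5.85 edges -143.9 -79.8 mid -111.9 n4179 | caddy [  -0.4 -109.6   75.9] n4515 | slope x -0.0023 y 0.0025 | tcp [0.5932 0.2707 0.1884] rot [3.1415e+00 7.0000e-04 1.9780e-01]
top t=5.90 edges -146.4 -83.5 mid -114.9 n277 | caddy [  -5.6 -115.2   75.8] n220 | slope x -0.0007 y 0.0033 | tcp [0.5931 0.2707 0.1882] rot [3.1414e+00 1.0000e-03 1.9790e-01]
time: 6.75
tool_pos: [0.5851, 0.3105, 0.1887]
tool_rot: [3.141, 0.0, 0.199]
contact_force: [0.1, -0.2, -7.2]
opening: 0.0153
grip_force: 60.0
wrist t=6.75 edges -131.9 -67.8 mid -99.9 n4147 | caddy [  0.2 -98.3  76.2] n4391 | slope x -0.0009 y 0.0025 | tcp [0.5851 0.3105 0.1887] rot [3.1414e+00 1.0000e-04 1.9870e-01]
top t=6.80 edges -130.5 -66.5 mid -98.5 n294 | caddy [ -5.6 -99.2  75.7] n225 | slope x 0.0028 y 0.0018 | tcp [0.5853 0.31   0.1887] rot [3.1413e+00 1.0000e-04 1.9830e-01]
wrist t=6.85 edges -124.8 -60.7 mid -92.8 n4135 | caddy [  1.2 -92.3  76.2] n4097 | slope x -0.0013 y 0.0022 | tcp [0.5854 0.3098 0.1887] rot [3.1412e+00 1.0000e-04 1.9800e-01]
```

```bash
python3 -m handwheel '[0,0,0,0,0,0,0,0,0,0,0,0,0,0,0,0,0,0,0,0]'
python3 -c "
from h import *
sled()"
python3 -m handwheel '[0,0,0,0,0,0,0,0,0,0,0,0,0,0,0,0,0,0,0,0]'
python3 -c "
from h import *
sled()"
```

```text
time: 7.3
tool_pos: [0.5854, 0.3098, 0.1887]
tool_rot: [3.141, 0.0, 0.198]
contact_force: [-0.6, 0.1, -7.0]
opening: 0.0159
grip_force: 60.0
wrist t=7.30 edges -102.7 -38.9 mid -70.8 n4113 | caddy [  4.3 -70.   76.3] n3246 | slope x -0.0010 y 0.0019 | tcp [0.5854 0.3098 0.1887] rot [3.1414 0.     0.1977]
time: 7.75
tool_pos: [0.5854, 0.3099, 0.1887]
tool_rot: [3.141, 0.0, 0.198]
contact_force: [-0.1, -0.0, -7.9]
opening: 0.0158
grip_force: 60.0
wrist t=7.75 edges -89.8 -26.0 mid -57.9 n3949 | caddy [  5.1 -56.3  76.3] n3005 | slope x -0.0007 y 0.0015 | tcp [0.5854 0.3099 0.1887] rot [3.1414 0.     0.1979]
```

```bash
python3 -m handwheel '[1.2,-5.9,0,0,0,2.4,-11.8,0,0,0,2.8,-13.7,0,0,0,2.8,-13.7,0,0,0,2,-9.8,0,0,0,0.8,-3.9,0,0,0,0,0,0,0,0]'
python3 -c "
from h import *
sled()"
python3 -m handwheel '[0,0,0,0,0,0,0,0,0,0,0,0,0,0,0]'
python3 -c "
from h import *
sled('wrist','w3');sled('top')"
```

```text
time: 8.5
tool_pos: [0.5976, 0.2502, 0.1888]
tool_rot: [3.141, -0.0, 0.197]
contact_force: [1.3, -0.6, -7.0]
opening: 0.0158
grip_force: 60.0
wrist t=8.50 edges -24.7 38.9 mid 7.1 n2853 | caddy [ 7.2 18.4 76.3] n751 | slope x -0.0011 y 0.0003 | tcp [0.5976 0.2502 0.1888] rot [ 3.1415 -0.      0.1966]
time: 8.85
tool_pos: [0.5972, 0.2516, 0.1887]
tool_rot: [3.142, 0.0, 0.199]
contact_force: [0.9, 0.4, -6.6]
opening: 0.016
grip_force: 60.0
wrist t=8.85 edges -26.8 36.6 mid 4.9 n2856 | caddy [ 7.1 16.4 76.3] n725 | slope x -0.0011 y 0.0002 | tcp [0.5972 0.2516 0.1887] rot [3.1415e+00 1.0000e-04 1.9860e-01]
top t=8.90 edges -28.2 33.4 mid 2.6 n120 | caddy [-19.3  -8.5  73.2] n22 | slope x -0.0024 y -0.0018 | tcp [0.5972 0.2515 0.1887] rot [3.1416e+00 1.0000e-04 1.9860e-01]
```

View pics/w3.png

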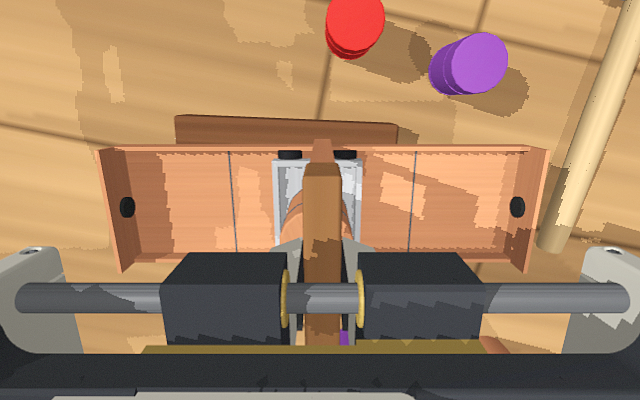

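```bash
python3 -m handwheel '[0,0,0,0,0,0,0,0,0,0,0,0,0,0,0,0,0,0,0,0,0,0,0,0,0,0,0,0,0,0,0,0,0,0,0,0,0,0,0,0]' >/dev/null
python3 -c "
from h import *
sled()"
python3 -m handwheel '[0,0,0,0,0,0,0,0,0,0,0,0,0,0,0,0,0,0,0,0,0,0,0,0,0,0,0,0,0,0,0,0,0,0,0,0,0,0,0,0]' >/dev/null
python3 -c "
from h import *
sled()"
```

```text
wrist t=9.75 edges -26.8 36.7 mid 5.0 n2854 | caddy [ 7.1 16.4 76.3] n721 | slope x -0.0015 y 0.0001 | tcp [0.5974 0.2511 0.1887] rot [3.1415e+00 1.0000e-04 1.9790e-01]
wrist t=10.60 edges -26.8 36.7 mid 4.9 n2870 | caddy [ 7.2 16.4 76.3] n720 | slope x -0.0011 y 0.0001 | tcp [0.5974 0.2511 0.1888] rot [ 3.1415 -0.      0.1979]
```

```bash
python3 -m handwheel '[0,0,3,0,0,0,0,8,0,0,0,0,13,0,0,0,0,15,0,0,0,0,15,0,0,0,0,13,0,0,0,0,8,0,0,0,0,3,0,0]' >/dev/null
python3 -c "
from h import *
sled()"
python3 -m handwheel '[0,0,0,0.02,0,0,0,0,0.04,0,0,0,0,0.06,0,0,0,0,0.06,0,0,0,0,0.06,0,0,0,0,0.06,0,0,0,0,0.06,0,0,0,0,0.06,0]' >/dev/null
python3 -c "
from h import *
sled()"
```

```text
wrist t=11.45 edges -26.8 36.7 mid 5.0 n2836 | caddy [ 7.  16.5 75.9] n720 | slope x 0.0007 y 0.0003 | tcp [0.5978 0.2512 0.2687] rot [-3.1415e+00 -2.8000e-03  1.9790e-01]
wrist t=12.30 edges -27.0 36.5 mid 4.8 n2796 | caddy [ 7.5 16.2 76.4] n721 | slope x -0.0025 y 0.0012 | tcp [0.597  0.251  0.2657] rot [-3.141e+00  1.800e-03  6.213e-01]
```

```bash
python3 -m handwheel '[0,0,0,0.06,0,0,0,0,0.06,0,0,0,0,0.06,0,0,0,0,0.06,0,0,0,0,0.06,0,0,0,0,0.06,0,0,0,0,0.06,0,0,0,0,0.06,0]' >/dev/null
python3 -c "
from h import *
sled()"
python3 -m handwheel '[0,0,0,0.06,0,0,0,0,0.06,0,0,0,0,0.06,0,0,0,0,0.06,0,0,0,0,0.06,0,0,0,0,0.045,0,0,0,0,0.03,0,0,0,0,0.01,0]' >/dev/null
python3 -c "
from h import *
sled()"
python3 -m handwheel '[0,0,0,0,0,0,0,0,0,0,0,0,0,0,0]' >/dev/null
python3 -c "
from h import *
sled('wrist','w4')"
```

```text
wrist t=13.15 edges -27.4 36.1 mid 4.3 n2744 | caddy [ 7.7 15.7 76.3] n719 | slope x -0.0019 y 0.0022 | tcp [0.5971 0.251  0.2659] rot [-3.1406e+00  1.1000e-03  1.0998e+00]
wrist t=14.00 edges -28.1 35.5 mid 3.7 n2757 | caddy [ 7.8 15.1 76.3] n714 | slope x -0.0007 y 0.0022 | tcp [0.5972 0.251  0.2661] rot [-3.1406e+00  4.0000e-04  1.4822e+00]
wrist t=14.35 edges -28.1 35.3 mid 3.6 n2754 | caddy [ 7.9 15.  76.3] n712 | slope x -0.0002 y 0.0013 | tcp [0.5974 0.2511 0.2667] rot [-3.1416e+00  1.0000e-04  1.4823e+00]
```

```bash
python3 -m handwheel '[-0.35,-4,0,0,0,-0.7,-8,0,0,0,-1.06,-12,0,0,0,-1.41,-16,0,0,0,-1.77,-20,0,0,0,-1.77,-20,0,0,0,-1.77,-20,0,0,0,-1.77,-20,0,0,0]' >/dev/null
python3 -c "
from h import *
sled()"
```

```text
wrist t=15.20 edges -28.6 34.9 mid 3.1 n2932 | caddy [ 4.2 14.7 76.3] n710 | slope x -0.0038 y 0.0010 | tcp [0.5864 0.1288 0.267 ] rot [3.1412e+00 4.0000e-04 1.4819e+00]
```

```bash
python3 -m handwheel '[-1.77,-20,0,0,0,-1.77,-20,0,0,0,-1.77,-20,0,0,0,-1.77,-20,0,0,0,-1.77,-20,0,0,0,-1.77,-20,0,0,0,-1.77,-20,0,0,0,-1.41,-16,0,0,0]' >/dev/null
python3 -c "
from h import *
sled()"
```

```text
wrist t=16.05 edges -28.4 35.1 mid 3.4 n2937 | caddy [ 5.3 14.8 76.2] n705 | slope x -0.0027 y 0.0010 | tcp [ 0.5724 -0.0271  0.267 ] rot [3.1412e+00 6.0000e-04 1.4816e+00]
```

```bash
python3 -m handwheel '[-1.41,-16,0,0,0,-1.77,-20,0,0,0,-1.77,-20,0,0,0,-1.77,-20,0,0,0,-1.77,-20,0,0,0,-1.77,-20,0,0,0,-1.77,-20,0,0,0,-1.77,-20,0,0,0]' >/dev/null
python3 -m handwheel '[-1.41,-16,0,0,0,-0.97,-11,0,0,0,-0.62,-7,0,0,0,-0.35,-4,0,0,0,-0.18,-2,0,0,0,0,0,0,0,0,0,0,0,0,0]' >/dev/null
python3 -c "
from h import *
sled()
W=[]
for n in('scene','top'):
    p,d=eyes.read_camera(n);cv2.imwrite('pics/'+n+'5.png',p)
"
```

```text
wrist t=17.60 edges -27.9 35.6 mid 3.8 n2770 | caddy [ 7.5 15.1 76.2] n680 | slope x 0.0001 y 0.0012 | tcp [ 0.5557 -0.2203  0.2668] rot [ 3.1415e+00 -3.0000e-04  1.4836e+00]
```

View pics/scene5.png

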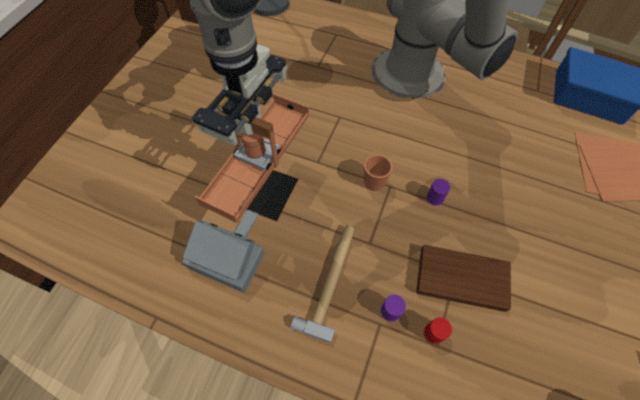

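```bash
for i in 1 2 3; do python3 -m handwheel '[0,0,0,0,0,0,0,0,0,0,0,0,0,0,0,0,0,0,0,0,0,0,0,0,0,0,0,0,0,0,0,0,0,0,0,0,0,0,0,0]' >/dev/null; done
python3 -c "
from h import *
sled()"
for i in 1 2 3 4 5; do python3 -m handwheel '[0,0,0,0,0,0,0,0,0,0,0,0,0,0,0,0,0,0,0,0,0,0,0,0,0,0,0,0,0,0,0,0,0,0,0,0,0,0,0,0]' >/dev/null; done
python3 -c "
from h import *
sled();sled();print(robot.observe()['grip_force'])"
```

```text
wrist t=20.15 edges -28.0 35.6 mid 3.8 n2776 | caddy [ 7.6 15.2 76.2] n681 | slope x -0.0002 y 0.0012 | tcp [ 0.5556 -0.2209  0.2667] rot [ 3.1415 -0.      1.4828]
wrist t=24.20 edges -27.9 35.6 mid 3.9 n2785 | caddy [ 7.6 15.2 76.2] n679 | slope x 0.0002 y 0.0013 | tcp [ 0.5556 -0.2209  0.2667] rot [3.1415 0.     1.4829]
wrist t=24.25 edges -27.9 35.6 mid 3.8 n2779 | caddy [ 7.6 15.1 76.3] n679 | slope x -0.0001 y 0.0013 | tcp [ 0.5556 -0.2209  0.2668] rot [3.1414e+00 1.0000e-04 1.4830e+00]
59.997509121894836
```

Held still for over 6 s with the sled centred, so I'm handing in.

```bash
python3 -c "
from cell import robot
print(robot.hand_in())"
```

```text
the job is handed in; nothing more can be done
None
```

I handed the job in with the tray held at the scan point: the sled had stayed about 1–4 mm from the middle for over 6 s with the caddy upright, and I centred it by moving the tray back and forth instead of tilting it, since the moves offer no tilt; no verdict was returned.

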